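# Set the ironer roller in its V rests and clamp it

## Robot

A 6-joint arm with a two-finger parallel gripper is mounted at the origin on a cart in front of the work surface, level with it; the furniture and walls round the work are solid. World frame = base frame: x ahead of the robot, y to its left, z up, the work surface at z = 0. Lengths are in m, angles in rad, forces in N, time in s.
With the tool pointing down it reaches from about 0.3 to 0.775 m from the base axis. Payload 14.6 kg.
Tool frame: the origin (TCP) lies at the very end of the fingers, on their centre line; the grasp point (between the pads) lies 19 mm behind it; z points along the fingers, y is the line along which they close (so a half turn about z gives the same grasp; the last joint's range is limited). The gripper opens to 94 mm and grips with 3 to 60 N. Pads are 16 mm wide; open, the fingers measure 119 mm over their backs; the gripper's body (75 mm by 177 mm) begins 78 mm behind the grasp point.
Start: joints at [-1.415, 0.3, 1.521, -0, 1.321, -0.067], TCP at [0.122, -0.536, 0.205] pointing down, gripper open.
Joint ranges: [-3.03, 3.03], [-0.79, 2.21], [0.23, 2.52], [-1.04, 4.18], [0, 3.07], [-2.55, 2.55]. Speed limits (rad/s): [2.22, 2.22, 2.57, 3.14, 3.14, 3.14].

## Interface

Orientations are given as [roll, pitch, yaw] about the fixed x, y, z axes, in that order (R = Rz(yaw) Ry(pitch) Rx(roll)).
In Python, from station import ctrl, cams gives the robot as it stands. The module is installed in compiled form; this text tells all that it offers.
- The arm moves only by the tool arm_command, never from a script. Its argument "plan" is a list that holds one entry, the list of rows, each a list of 7 numbers: the shift along the tool's x, y, z in mm, then the turn, a rotation vector about the tool's x, y, z in rad, then the closure, from -1 (fully open) to 1 (shut). A call has 1 to 12 rows; each row is the pose to reach, as a shift and turn from the pose commanded when the call began, along the tool's axes at that moment; what a row does not reach only later rows make up. A row lasts 1/10 s, in which the tool goes at most 50 mm and 8.59 degrees, less where a joint would pass 70% of its speed; a pose out of reach is approached as far as the arm can. A call with a gripper value outside its range is refused whole. The fingers move at their own pace and stop on an object; "squeeze" is the grip in N (left out, the last holds). Time passes only in rows, so rows that repeat a pose let the fingers close. It gives the time, the measured TCP pose, the force, the opening and the grip force at its end, in the units of the state.
- ctrl.get_obs(): the state, without advancing time (a new reading comes with each control period).
- cams.camera(name): name is "scene" or "top"; returns (picture, depth): 400x640x3 uint8, blue, green, red; 400x640 float32, m along the optical axis (not along the pixel's ray), 0 where there is no reading.
- cams.camera_info(name): a dict with "fx", "fy", "cx", "cy" (pixels), "world_to_cam" (4x4, takes a point from world to camera coordinates). Camera axes: x right, y down, z forward; pixel columns grow to the right and rows downward; lengths in m; the calibration is good to about 2 mm. A picture is of the moment at which its call begins. camera_info takes no time and is no camera call.
- ctrl.hand_in(): hands the job in; it is judged then, once.
The state is a dict: "time_s": time; "qpos": joint angles; "joint_vel": joint speeds; "tau": joint torques, N m; "ee_pos": TCP position; "eef_rot": TCP orientation; "force": force on the tool from outside, world axes, zero at the start; "moment": the same for the moment, N m; "grip_width": finger opening in m; "grip_force": force on a finger pad.
Only numpy, scipy, OpenCV 4.12 (cv2) and the standard library are available. Lean on these libraries where they do the work, as an engineer would, in place of code of your own. Each camera call takes 0.05 s, during which the arm holds its last target. There are 200 camera calls.

## Task

Take the loose guide roller of the ironing machine from its wooden rack and lower it gently into the two V-shaped rests of the grey repair cradle; it must be resting on them before you let go, so that it centres itself. Then push the cradle's sliding clamp against the roller's end until the roller has slid home against the stop bolt and stays firmly pinched between clamp nose and bolt, never loading the roller by more than 15 N along its length or dropping or forcing it (more than 25 N) onto the rests, and take the hand away. Leave the reels, pegs and tin alone.

Things in the scene. Friction and masses are not known exactly. Their poses are not given: they have to be found in the camera images.
- roller: Loose guide roller, lying level, 0.2 to 0.3 kg: plain grey cylinder 48 mm in diameter, 120 mm long, with a steel journal 20 mm in diameter sticking out 12 mm at each end (144 mm over all). Origin at its centre, on the axis; x runs along the axis (both ends alike); y and z turn as it rolls. Grip across the middle from above. In the rests it resists sliding with about 2 to 3 N.
- cradle: Grey repair cradle fixed to the worktop, base plate 276 x 92 x 12 mm. Origin on the worktop midway between the V rests; x points along the roller's future axis from the clamp end to the stop end, y across, z up. A seated roller lies along x, its axis 53.9 mm above the origin at y = 0. Lay it in with its middle at x = -10 mm (+/- 4), clear of nose and bolt.
- rests: Two steel V rests fixed to the cradle (same origin and axes), each 18 mm thick along x, centred at x = -38 and +38 mm. Flanks at 45 degrees rise from the vertex at z = 20 mm to z = 52 mm at y = +/-32 mm; outer edges y = +/-39 mm. Between the rests, x = -29 to +29 mm, the space above the 12 mm base plate is free for fingers.
- stop: Stop bracket fixed at the cradle's +x end: plate 12 mm thick, 56 mm wide, top at z = 76 mm; origin on the worktop at cradle x = 106 mm, axes as the cradle's. Carries a round-nosed steel bolt, 16 mm in diameter, on the roller's axis, pointing to -x; tight, but set differently each time and not measured: its nose is at cradle x 69 to 95 mm, to be found by feel.
- carriage: Sliding clamp at the cradle's -x end: grey block 40 x 52 mm, top at z = 40 mm, with a steel fin handle. Origin in the worktop plane under the fin, axes as the cradle's; starts at cradle x -130 to -120 mm, slides along x up to -64 mm. A friction brake holds it against about 10 N. Ahead of it, on the roller's axis, a sprung rubber nose, 16 mm in diameter, tip 30 mm from the origin.
- carriage_grip (a point): Point to grip on the clamp's fin (14 mm along x, 30 mm across y, z = 40 to 98 mm), 82 mm above the worktop, above the carriage's origin. The nose yields 0.29 mm per N, rigid after 5 mm (17.5 N). The hand feels about 12 to 14 N while clamp and roller slide, 17 to 22 N once the roller is well pinched on the bolt (more would overload it); on letting go the nose keeps up to 10 N.
- rack: Fixed wooden rack beside the cradle on which the roller lies at the start: board 136 x 74 x 8 mm with four 12 mm high chocks at x = +/-45 mm, leaving the roller's middle free (x = -37 to +37 mm). Origin on the worktop under its centre, x along the roller; the roller's axis is 32 mm above the worktop.
- thread_rust: Bystander: cotton reel with rust thread, 30 mm across, 38 mm high; origin under its centre.
- thread_grey: Bystander: cotton reel with grey thread, 30 mm across, 38 mm high; origin under its centre.
- pegs_1: Bystander: clothes peg 15 x 72 x 12 mm lying flat, long along its y; origin under its centre.
- pegs_2: Bystander: clothes peg 15 x 72 x 12 mm lying flat, long along its y; origin under its centre.
- pot_1: Bystander: low round tin with a lid, 90 mm across, 32 mm high; origin under its centre.

How it is judged:
By the outcome, as a careful person would: the job done as asked, in the order asked, and still so for the second after the job is handed in, with the robot touching nothing.
It also fails if it takes over 51 s, if anything falls off the work surface, if the arm or the gripper's body presses on something with over 40 N, if the wrist force passes 120 N, or if a joint passes its speed limit or range.

## Working session

There is one attempt and no reset: what is moved stays moved. The work goes in short steps, Python scripts to look and compute and a tool call to move; the robot and the scene stay as the last step left them, time stands still between calls to the robot, and variables do not carry over. Pictures are saved under pics/ and viewed, at most 10 in all, crops included, and the job is handed in when it is done.

Besides the shell and the picture viewer there is one more tool, called as name(argument=value, ...), one argument or row to a line, values as JSON. arm_command: Moves the arm, as the interface text tells. Its arguments: {"type":"object","properties":{"plan":{"type":"array"},"squeeze":{"type":"number"}},"required":["plan"]}

```bash
mkdir -p pics
cat > h.py <<'E'
from station import ctrl, cams
import numpy as np, cv2
def cam(n):
    im,d=cams.camera(n); i=cams.camera_info(n); return im,d,i
def pts(d,i):
    v,u=np.indices(d.shape); c=np.stack([(u-i['cx'])/i['fx']*d,(v-i['cy'])/i['fy']*d,d,np.ones_like(d)],-1)
    return (c@np.linalg.inv(i['world_to_cam']).T)[...,:3]
def ray(i,u,v,z):
    T=np.linalg.inv(i['world_to_cam']); r=T[:3,:3]@[(u-i['cx'])/i['fx'],(v-i['cy'])/i['fy'],1]; o=T[:3,3]
    return o+r*(z-o[2])/r[2]
E
python3 - <<'E'
from h import *
for n in('top','scene'):
    im,d,i=cam(n); cv2.imwrite(f'pics/{n}0.png',im); np.savez(n+'0',im=im,d=d); print(n,i)
o=ctrl.get_obs(); print(o)
E
```

```text
top {'fx': 454.9986901487218, 'fy': 454.9986901487218, 'cx': 316.4250968597862, 'cy': 188.50601404250776, 'world_to_cam': array([[ 0.00189102, -0.99958887,  0.02860976, -0.1828275 ],
       [-0.98428774, -0.00691196, -0.17643661,  0.58509093],
       [ 0.17656182, -0.02782659, -0.98389614,  0.80539465],
       [ 0.        ,  0.        ,  0.        ,  1.        ]])}
scene {'fx': 473.8184534752425, 'fy': 473.8184534752425, 'cx': 315.23654537355276, 'cy': 205.2137952783787, 'world_to_cam': array([[-0.74949072, -0.66191988, -0.01121313,  0.33941002],
       [-0.38431547,  0.44882645, -0.80675674,  0.35921668],
       [ 0.53904107, -0.60034731, -0.5907773 ,  0.49801729],
       [ 0.        ,  0.        ,  0.        ,  1.        ]])}
{'time_s': 0.1, 'qpos': array([-1.41459977e+00,  3.00384057e-01,  1.52151697e+00, -1.65440977e-05,
        1.32067772e+00, -6.65966561e-02]), 'joint_vel': array([ 0.00010097, -0.00060979, -0.00168321,  0.00198404,  0.00076257,
        0.0030876 ]), 'tau': array([ 4.27232399e-04, -5.32646406e+01, -3.53284156e+01,  7.09057529e-02,
        2.35340249e-02, -6.88115301e-05]), 'ee_pos': array([ 0.12148404, -0.53618066,  0.20496119]), 'eef_rot': array([-3.14060768e+00, -4.96322447e-05,  2.22797289e-01]), 'force': array([-0.47796197, -0.00241633,  0.82099102]), 'moment': array([-0.02166592, -0.01802057,  0.07213675]), 'grip_force': 0.0, 'grip_width': 0.09406193938764962}
```

View pics/top0.png

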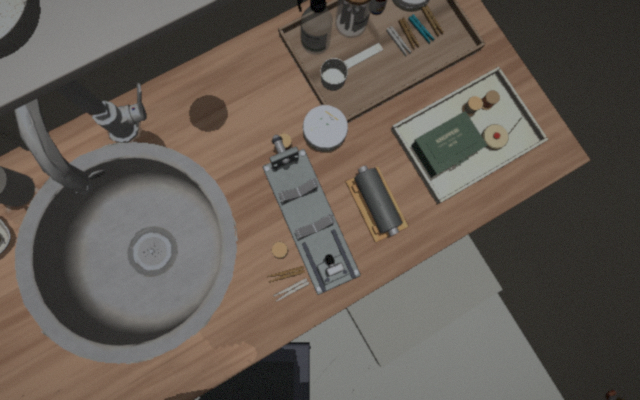

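View pics/scene0.png

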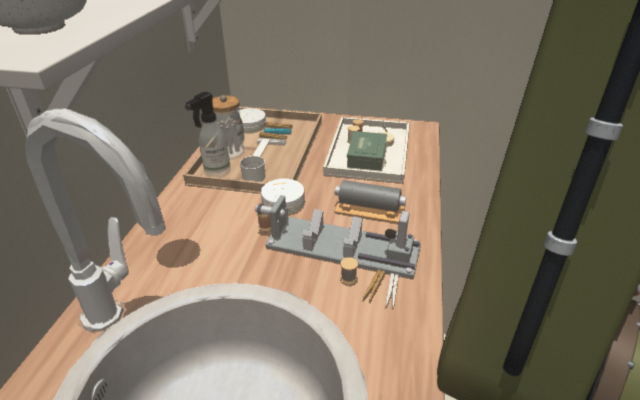

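The top view shows the cradle running from the clamp end (335,280) up to the stop (285,155), with the rests at (297,190) and (313,228). The roller and rack are at (380,200), the reels at (280,250) and (286,141), the pegs at (288,280), and the tin at (325,128). I'll measure these from depth.

```bash
cat > m.py <<'E'
from h import *
for n in('top','scene'):
    z=np.load(n+'0.npz'); i=cams.camera_info(n); P=pts(z['d'],i); im=z['im']
    if n=='top':
        for p in [(380,200),(335,268),(230,150),(310,215)]: print(p,P[p[1],p[0]].round(4))
        for (a,b,c,dd,lo,hi) in [(340,415,155,245,.035,.07),(260,365,130,300,.008,.017),(260,365,150,245,.018,.06),(310,360,240,300,.085,.11),(255,310,130,175,.06,.09)]:
            m=np.zeros(z['d'].shape,np.uint8); m[c:dd,a:b]=1
            m=(m>0)&(P[...,2]>lo)&(P[...,2]<hi); Q=P[m]; 
            r=cv2.minAreaRect((Q[:,:2]*1000).astype(np.float32)); print(len(Q),[np.round(x,1) for x in r],Q.mean(0).round(4),Q[:,2].max().round(4))
    cv2.imwrite(f'pics/{n}1.png',cv2.resize(im[120:310,250:430] if n=='top' else im[150:310,230:430],None,fx=3,fy=3,interpolation=cv2.INTER_CUBIC))
E
python3 m.py
```

```text
(380, 200) [ 0.5643 -0.3     0.0572]
(335, 268) [ 0.4377 -0.2116  0.0981]
(230, 150) [ 0.6731 -0.0065  0.0033]
(310, 215) [ 0.5403 -0.1689  0.0142]
1635 [array([ 567.5, -299.3]), array([143.6,  46.8]), np.float64(25.1)] [ 0.5652 -0.2976  0.0509] 0.0609
4987 [array([ 546.8, -179.3]), array([324., 197.]), np.float64(3.9)] [ 0.5319 -0.1664  0.0124] 0.017
1321 [array([ 574.8, -183.1]), array([183.5, 181.2]), np.float64(0.7)] [ 0.5661 -0.1773  0.0385] 0.0599
138 [array([ 436.1, -211.6]), array([13.9, 29.5]), np.float64(23.9)] [ 0.4362 -0.2115  0.0982] 0.1036
351 [array([ 658.8, -119.6]), array([51.2, 57.4]), np.float64(86.9)] [ 0.6534 -0.1154  0.0702] 0.0806
```

View pics/top1.png

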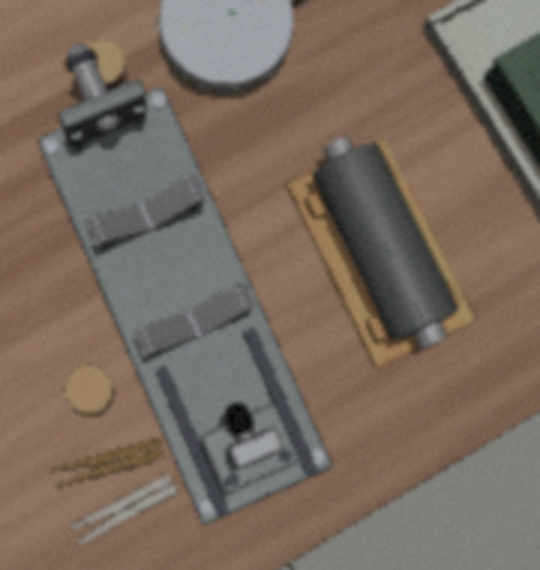

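View pics/scene1.png

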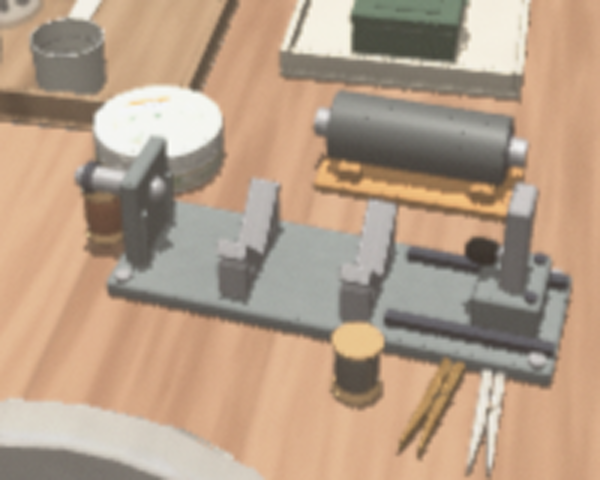

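The crops show the base-plate corners at top-image px (264,167), (304,151), (360,275) and (318,294). The fin top is at about (335,269). The roller journals end near (363,167) and (393,234).

```bash
cat > m2.py <<'E'
from h import *
i=cams.camera_info('top'); z=np.load('top0.npz'); P=pts(z['d'],i)
# sub-pixel plate edges: fit lines on wood/grey boundary using saturation
im=z['im']; hsv=cv2.cvtColor(im,cv2.COLOR_BGR2HSV); S=cv2.GaussianBlur(hsv[...,1],(3,3),0)
g=(S<75).astype(np.uint8); m=np.zeros_like(g); cv2.fillPoly(m,[np.int32([(258,166),(306,144),(366,276),(316,300)])],1)
g=cv2.morphologyEx(g*m,cv2.MORPH_OPEN,np.ones((3,3))); c=max(cv2.findContours(g,cv2.RETR_EXTERNAL,cv2.CHAIN_APPROX_NONE)[0],key=cv2.contourArea)[:,0]
C=np.array([(264.3,166.7),(304,150.7),(360,275),(317.7,294.3)])
L=[]
for k in range(4):
    a,b=C[k],C[(k+1)%4]; t=(b-a)/np.linalg.norm(b-a); n=np.array([-t[1],t[0]]); s=(c-a)@t; e=(c-a)@n; l=np.linalg.norm(b-a)
    q=c[(s>.12*l)&(s<.88*l)&(abs(e)<3)]; v=cv2.fitLine(q.astype(np.float32),cv2.DIST_HUBER,0,.01,.01).ravel(); L.append(v); print(k,len(q),np.round(e[(s>.12*l)&(s<.88*l)&(abs(e)<3)].mean(),2))
K=[]
for k in range(4):
    p,q=L[k-1],L[k]; s=np.linalg.solve(np.array([p[:2],-q[:2]]).T,q[2:]-p[2:]); K.append(p[2:]+s[0]*p[:2])
for nm,cc in(('hand',C),('fit',K)):
    W=np.array([ray(i,u,v,.012)[:2] for u,v in cc])*1000
    ax=(W[0]+W[1]-W[2]-W[3])/2; print(nm,np.round(cc,1).tolist(),'ctr',W.mean(0).round(1),'ang',np.degrees(np.arctan2(ax[1],ax[0])).round(2),np.linalg.norm(ax).round(1),np.linalg.norm(W[0]-W[1]).round(1),np.linalg.norm(W[2]-W[3]).round(1))
# roller: both cameras
for n,(a,b,c0,d0) in(('top',(340,415,155,245)),('scene',(325,412,170,215))):
    z=np.load(n+'0.npz'); ii=cams.camera_info(n); P=pts(z['d'],ii); m=np.zeros(z['d'].shape,bool); m[c0:d0,a:b]=1
    Q=P[m&(P[...,2]>.028)&(P[...,2]<.065)]; Q=Q[(abs(Q[:,0]-.566)<.1)&(abs(Q[:,1]+.298)<.08)]
    Q=Q[Q[:,2]>.032] ; X=Q*1000
    from scipy.optimize import least_squares
    f=lambda p:np.hypot((X[:,1]-p[1])*np.cos(p[2])-(X[:,0]-p[0])*np.sin(p[2]),X[:,2]-32)-24
    u=lambda p:(X[:,0]-567)*np.cos(p)+(X[:,1]+298)*np.sin(p)
    r=least_squares(lambda q:f([567,q[0],q[1]]),[-298,.43],loss='soft_l1',f_scale=2).x
    s=u(r[1]); k=abs(f([567,*r]))<4; print(n,len(X),r[0].round(1),np.degrees(r[1]).round(2),np.percentile(s,[0.3,1,99,99.7]).round(1),np.percentile(s[k],[.5,99.5]).round(1))
P=pts(np.load('scene0.npz')['d'],cams.camera_info('scene'))
Q=P[(P[...,2]>.06)&(P[...,2]<.105)&(abs(P[...,0]-.437)<.04)&(abs(P[...,1]+.211)<.04)]; print('fin scene',len(Q),Q.mean(0).round(4),cv2.minAreaRect((Q[:,:2]*1000).astype(np.float32)))
E
python3 m2.py
```

```text
0 2 -2.79
1 94 -1.15
2 32 -0.67
3 96 -1.93
hand [[264.3, 166.7], [304.0, 150.7], [360.0, 275.0], [317.7, 294.3]] ctr [ 530.4 -170.9] ang 23.65 269.7 85.9 89.1
fit [[259.5, 162.0], [310.3999938964844, 162.0], [361.29998779296875, 275.20001220703125], [316.79998779296875, 295.5]] ctr [ 526.3 -171.9] ang 23.88 264.1 101.8 93.8
top 1669 -300.4 25.1 [-71.  -68.8  68.1  70.4] [-59.8  59.1]
scene 1218 -300.6 25.31 [-69.9 -67.8  69.4  71.8] [-58.8  59.9]
fin scene 270 [ 0.4349 -0.203   0.0825] ((445.1795959472656, -206.12696838378906), (33.20583724975586, 31.3663272857666), 23.63471031188965)
```

```bash
cat > m3.py <<'E'
from h import *
from scipy.optimize import least_squares
th=np.radians(23.8); o=np.array([530.4,-170.9])
A=[]
for n in('top','scene'):
    P=pts(np.load(n+'0.npz')['d'],cams.camera_info(n)).reshape(-1,3)*1000
    d=P[:,:2]-o; x=d@[np.cos(th),np.sin(th)]; y=d@[-np.sin(th),np.cos(th)]; z=P[:,2]
    k=(abs(x)<95)&(abs(y)<48)&(z>26)&(z<56)&(z>20+abs(y)*.6-3)
    print(n,'x hist',np.histogram(x[k],np.arange(-80,84,4))[0].tolist())
    Q=np.c_[x,y,z][k]; 
    for sgn in(1,-1):
        R=Q[(sgn*Q[:,0]>5)&(sgn*Q[:,0]<75)]
        R2=R[(abs(R[:,0]-np.median(R[:,0]))<9)]
        f=lambda p:(R2[:,2]-p[1]-abs(R2[:,1]-p[0]))
        r=least_squares(f,[0,20],loss='soft_l1',f_scale=1.5).x
        print(' rest',sgn,len(R),np.percentile(R[:,0],[3,50,97]).round(1),'y0,z0',r.round(1), 'yrange',np.percentile(R[:,1],[1,99]).round(1))
    # stop plate & fin
    k=(x>85)&(x<125)&(abs(y)<40)&(z>60)&(z<84); print(' stop',k.sum(),np.percentile(x[k],[3,50,97]).round(1),np.percentile(y[k],[2,98]).round(1))
    k=(x<-60)&(x>-160)&(abs(y)<40)&(z>88)&(z<106); print(' fin',k.sum(),np.percentile(x[k],[3,50,97]).round(1),np.percentile(y[k],[2,50,98]).round(1))
    k=(abs(y)<34)&(abs(z-12)<4); print(' plate x',np.percentile(x[k],[1,99]).round(1),[ (np.histogram(x[k&(abs(x)<190)],np.arange(-170,171,10))[0]).tolist()])
E
python3 m3.py
```

```text
top x hist [0, 0, 0, 0, 0, 0, 0, 0, 0, 0, 0, 0, 0, 27, 72, 72, 76, 73, 24, 0, 0, 0, 0, 0, 0, 0, 0, 0, 0, 0, 0, 0, 38, 74, 69, 73, 73, 16, 0, 0]
 rest 1 343 [51.3 59.5 68.6] y0,z0 [ 0.8 19.9] yrange [-36.9  38.5]
 rest -1 344 [-24.6 -15.9  -7.5] y0,z0 [ 0.8 20.2] yrange [-37.2  38.5]
 stop 115 [118.9 122.7 124.8] [-25.7  27.1]
 fin 137 [-109.2 -102.6  -96.2] [-13.2   0.9  14.8]
 plate x [-134.   427.3] [[0, 0, 0, 89, 87, 2, 2, 3, 31, 120, 142, 141, 140, 155, 99, 0, 82, 175, 175, 172, 171, 172, 35, 0, 108, 165, 164, 170, 162, 65, 20, 0, 3, 0]]
scene x hist [6, 6, 0, 0, 0, 0, 0, 0, 0, 0, 0, 0, 0, 1, 77, 58, 54, 58, 34, 0, 0, 0, 0, 0, 0, 0, 0, 0, 0, 0, 0, 0, 3, 83, 59, 49, 53, 31, 0, 0]
 rest 1 278 [52.2 59.7 70. ] y0,z0 [ 4.5 16.3] yrange [-32.7  39.8]
 rest -1 286 [-23.6 -15.7  -6.2] y0,z0 [ 4.6 16.3] yrange [-31.6  39.5]
 stop 105 [119.3 123.6 124.8] [-22.6  27.5]
 fin 120 [-108.6 -102.2  -95.5] [-11.3   8.5  17.6]
 plate x [-133.1  156.1] [[0, 0, 0, 58, 92, 0, 0, 2, 4, 90, 100, 102, 98, 102, 99, 0, 14, 113, 124, 126, 133, 120, 47, 0, 33, 103, 121, 123, 117, 65, 15, 4, 18, 8]]
```

Measured positions (mm, world):
- **Roller:** (567, -300.5), axis at 25.2°.
- **Cradle origin:** (550.1, -161.3), axis at 23.8°.
- **Fin:** cradle x ≈ -124.5.

Next I move above the roller.

arm_command(
  plan=[
    [[15,-4,3,0,0,-0.007,-1],[49,-13,9,0,0,-0.022,-1],[97,-26,17,0,0,-0.043,-1],[146,-39,26,0,0,-0.065,-1],[195,-53,34,0,0,-0.087,-1],[243,-66,43,0,0,-0.109,-1],[292,-79,51,0,0,-0.13,-1],[341,-92,60,0,0,-0.152,-1],[389,-105,68,0,0,-0.174,-1],[438,-118,77,0,0,-0.195,-1],[472,-127,82,0,0,-0.21,-1],[486.6,-131.4,85,0,0,-0.217,-1]],
  ],
  squeeze=20,
)

```text
time_s: 1.3
ee_pos: [0.5698, -0.2969, 0.119]
eef_rot: [-3.14, 0.0, 0.444]
force: [-0.8, 0.8, -1.1]
grip_width: 0.094
grip_force: 0.0
```

arm_command(
  plan=[
    [[0,0,0,0,0,0,-1],[0,0,10,0,0,0,-1],[0,0,25,0,0,0,-1],[0,0,40,0,0,0,-1],[0,0,50,0,0,0,-1],[0,0,50,0,0,0,-1],[0,0,50,0,0,0,-1]],
  ],
)

```text
time_s: 2.0
ee_pos: [0.567, -0.301, 0.0705]
eef_rot: [-3.142, 0.0, 0.439]
force: [-0.0, 0.3, 0.3]
grip_width: 0.094
grip_force: 0.0
```

Run:
```python
from h import *
im,d,i=cam('top'); cv2.imwrite('pics/top2.png',cv2.resize(im[130:270,300:460],None,fx=4,fy=4)); print(ctrl.get_obs()['ee_pos'],ctrl.get_obs()['eef_rot'],ctrl.get_obs()['force'])
```

```text
[ 0.56720946 -0.3009957   0.0708907 ] [ 3.14101828e+00 -3.78074864e-04  4.39589642e-01] [-1.11826424  0.39475141  0.1575848 ]
```

arm_command(
  plan=[
    [[0,0,10,0,0,0,-1],[0,0,25,0,0,0,-1],[0,0,40,0,0,0,-1],[0,0,52,0,0,0,-1],[0,0,56,0,0,0,-1],[0,0,56,0,0,0,-1],[0,0,56,0,0,0,0.1],[0,0,56,0,0,0,0.1],[0,0,56,0,0,0,0.1],[0,0,56,0,0,0,0.1],[0,0,56,0,0,0,0.1],[0,0,56,0,0,0,0.1]],
  ],
  squeeze=25,
)

```text
time_s: 3.25
ee_pos: [0.5671, -0.3007, 0.0145]
eef_rot: [-3.141, -0.0, 0.44]
force: [-1.1, 1.4, 1.2]
grip_width: 0.0495
grip_force: 1.0
```

arm_command(
  plan=[
    [[0,0,0,0,0,0,0.3],[0,0,0,0,0,0,0.3],[0,0,0,0,0,0,0.3],[0,0,0,0,0,0,0.3]],
  ],
  squeeze=25,
)

```text
time_s: 3.65
ee_pos: [0.5668, -0.3004, 0.0145]
eef_rot: [-3.141, 0.0, 0.44]
force: [-3.4, 4.4, 4.5]
grip_width: 0.0474
grip_force: 25.0
```

arm_command(
  plan=[
    [[0,0,-5,0,0,0,0.3],[0,0,-20,0,0,0,0.3],[0,0,-40,0,0,0,0.3],[0,0,-60,0,0,0,0.3],[2,-8,-76,0,0,0.001,0.3],[8,-30,-86,0,0,0.005,0.3],[15,-58,-90,0,0,0.01,0.3],[22,-86,-90,0,0,0.015,0.3],[28,-111,-90,0,0,0.02,0.3],[32,-127,-90,0,0,0.024,0.3],[34.1,-133.4,-90,0,0,0.024,0.3],[34.1,-133.4,-90,0,0,0.024,0.3]],
  ],
)

```text
time_s: 4.85
ee_pos: [0.5413, -0.1652, 0.1048]
eef_rot: [3.141, -0.0, 0.417]
force: [0.3, -1.3, -2.2]
grip_width: 0.0474
grip_force: 25.0
```

arm_command(
  plan=[
    [[0,0,0,0,0,0,0.3],[0,0,5,0,0,0,0.3],[0,0,15,0,0,0,0.3],[0,0,25,0,0,0,0.3],[0,0,30,0,0,0,0.3],[0,0,30,0,0,0,0.3],[0,0,30,0,0,0,0.3]],
  ],
)

```text
time_s: 5.55
ee_pos: [0.5412, -0.1656, 0.0744]
eef_rot: [-3.142, 0.0, 0.416]
force: [0.3, -0.4, -1.8]
grip_width: 0.0473
grip_force: 25.0
```

Run:
```python
from h import *
im,d,i=cam('scene'); cv2.imwrite('pics/scene2.png',cv2.resize(im[120:310,220:440],None,fx=3,fy=3,interpolation=cv2.INTER_CUBIC))
im,d,i=cam('top'); cv2.imwrite('pics/top3.png',cv2.resize(im[120:310,240:400],None,fx=3,fy=3,interpolation=cv2.INTER_CUBIC))
o=ctrl.get_obs(); print(o['ee_pos'],o['eef_rot'],o['force'],o['moment'],o['time_s'])
```

```text
[ 0.54134816 -0.16558022  0.07479865] [ 3.14116757e+00 -4.60325177e-04  4.15831775e-01] [-0.22560434  0.68808196 -3.43097735] [ 0.0154873  -0.01264755 -0.01878667] 5.65
```

View pics/scene2.png

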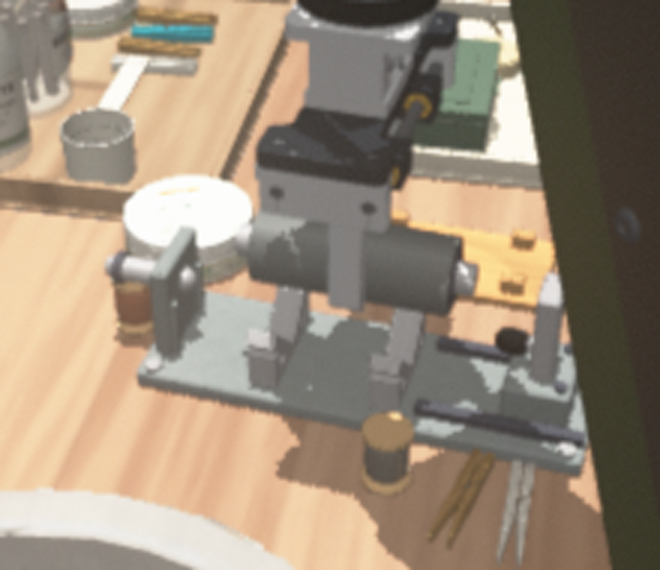

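The scene view shows the roller held level above the rests, its ends at crop px (245,240) and (465,278), with nothing else disturbed. I'll lower it towards contact.

arm_command(
  plan=[
    [[0,0,4,0,0,0,0.3],[0,0,12,0,0,0,0.3],[0,0,21,0,0,0,0.3],[0,0,29,0,0,0,0.3],[0,0,33,0,0,0,0.3],[0,0,34,0,0,0,0.3],[0,0,34,0,0,0,0.3],[0,0,34,0,0,0,0.3]],
  ],
)

```text
time_s: 6.45
ee_pos: [0.5413, -0.1656, 0.0408]
eef_rot: [3.141, -0.0, 0.416]
force: [-0.8, -0.1, -2.9]
grip_width: 0.0473
grip_force: 25.0
```

arm_command(
  plan=[
    [[0,0,0.5,0,0,0,0.3],[0,0,1,0,0,0,0.3],[0,0,1.5,0,0,0,0.3],[0,0,1.5,0,0,0,0.3]],
  ],
)

```text
time_s: 6.85
ee_pos: [0.5411, -0.1655, 0.0389]
eef_rot: [-3.142, -0.0, 0.416]
force: [0.1, -0.0, -2.6]
grip_width: 0.0474
grip_force: 25.0
```

arm_command(
  plan=[
    [[0,0,0.4,0,0,0,0.3],[0,0,0.8,0,0,0,0.3],[0,0,1.2,0,0,0,0.3],[0,0,1.2,0,0,0,0.3]],
  ],
)

```text
time_s: 7.25
ee_pos: [0.5411, -0.1655, 0.0378]
eef_rot: [-3.142, -0.0, 0.416]
force: [0.2, -0.8, -2.1]
grip_width: 0.0475
grip_force: 25.0
```

arm_command(
  plan=[
    [[0,0,0.4,0,0,0,0.3],[0,0,0.8,0,0,0,0.3],[0,0,0.8,0,0,0,0.3]],
  ],
)

```text
time_s: 7.55
ee_pos: [0.5412, -0.1655, 0.0377]
eef_rot: [3.141, -0.0, 0.416]
force: [-5.1, 2.2, 8.3]
grip_width: 0.0472
grip_force: 25.0
```

arm_command(
  plan=[
    [[0,-0.4,-0.5,0,0,0,0.3],[0,-0.8,-0.5,0,0,0,0.3],[0,-0.8,-0.3,0,0,0,0.3],[0,-0.8,0,0,0,0,0.3],[0,-0.8,0,0,0,0,0.3]],
  ],
)

```text
time_s: 8.05
ee_pos: [0.5408, -0.1647, 0.0369]
eef_rot: [-3.141, 0.0, 0.416]
force: [-2.2, 1.4, 0.5]
grip_width: 0.0477
grip_force: 25.0
```

```bash
cat > f.py <<'E'
from h import *
F=[]
for k in range(3):
    im,d,i=cam('top'); o=ctrl.get_obs(); F.append(o['force'])
F=np.mean(F,0); t=np.radians(23.8); c,s=np.cos(t),np.sin(t); p=o['ee_pos']*1000-[550.1,-161.3,0]
print('along %.1f across %.1f up %.1f'%(F[0]*c+F[1]*s,-F[0]*s+F[1]*c,F[2]),'tcp cradle',(p[0]*c+p[1]*s).round(2),(-p[0]*s+p[1]*c).round(2),p[2].round(2),'moment',o['moment'].round(2),'t',o['time_s'],o['grip_width'])
E
python3 f.py
```

```text
along -0.9 across 1.7 up -0.3 tcp cradle -9.95 0.64 36.92 moment [ 0.21  0.26 -0.04] t 8.2 0.04723636445931231
```

arm_command(
  plan=[
    [[0,-0.3,0,0,0,0,0.3],[0,-0.5,0,0,0,0,0.3],[0,-0.5,0.4,0,0,0,0.3],[0,-0.5,0.4,0,0,0,0.3],[0,-0.5,0.4,0,0,0,0.3]],
  ],
)

```text
time_s: 8.7
ee_pos: [0.5406, -0.1643, 0.0365]
eef_rot: [-3.142, -0.0, 0.416]
force: [0.6, 1.0, -1.9]
grip_width: 0.0476
grip_force: 25.0
```

```bash
python3 f.py
```

```text
along 0.3 across 0.2 up -2.6 tcp cradle -9.91 1.08 36.53 moment [ 0.06  0.01 -0.03] t 8.85 0.047547597814370623
```

Hanging free again, and lower than before, so I keep lowering.

arm_command(
  plan=[
    [[0,0,0.3,0,0,0,0.3],[0,0,0.5,0,0,0,0.3],[0,0,0.5,0,0,0,0.3]],
  ],
)

```text
time_s: 9.15
ee_pos: [0.5407, -0.1643, 0.0364]
eef_rot: [3.141, -0.0, 0.416]
force: [-2.9, 1.4, 4.9]
grip_width: 0.0473
grip_force: 25.0
```

```bash
python3 f.py
```

```text
along -2.4 across 3.1 up 5.8 tcp cradle -9.86 1.03 36.43 moment [0.19 0.55 0.06] t 9.3 0.04744348673194
```

arm_command(
  plan=[
    [[0,-0.3,-0.3,0,0,0,0.3],[0,-0.7,-0.3,0,0,0,0.3],[0,-0.7,0.0,0,0,0,0.3],[0,-0.7,0.4,0,0,0,0.3],[0,-0.7,0.4,0,0,0,0.3]],
  ],
)

```text
time_s: 9.8
ee_pos: [0.5407, -0.1642, 0.0363]
eef_rot: [3.14, -0.001, 0.416]
force: [-2.1, -4.0, 7.2]
grip_width: 0.0472
grip_force: 25.0
```

```bash
python3 f.py
```

```text
along -2.8 across -2.6 up 6.7 tcp cradle -9.8 1.2 36.33 moment [-0.68  0.38  0.02] t 9.95 0.0470015461693539
```

arm_command(
  plan=[
    [[0,0.3,0,0,0,0,0.3],[0,0.3,0,0,0,0,0.3],[0,0.3,0,0,0,0,0.3]],
  ],
)

```text
time_s: 10.25
ee_pos: [0.5407, -0.1642, 0.0363]
eef_rot: [3.141, -0.0, 0.416]
force: [-2.8, -2.0, 7.5]
grip_width: 0.0475
grip_force: 25.0
```

```bash
python3 f.py
```

```text
along -3.1 across -1.0 up 8.3 tcp cradle -9.81 1.17 36.31 moment [-0.39  0.52  0.01] t 10.4 0.04754747427514353
```

Both flanks are now bearing the roller. I ease the grip, then open.

arm_command(
  plan=[
    [[0,0,0,0,0,0,0.3],[0,0,0,0,0,0,0.3],[0,0,0,0,0,0,0.3]],
  ],
  squeeze=4,
)

```text
time_s: 10.7
ee_pos: [0.5408, -0.1641, 0.0362]
eef_rot: [3.141, -0.001, 0.416]
force: [-1.0, -2.0, 6.2]
grip_width: 0.0479
grip_force: 4.0
```

arm_command(
  plan=[
    [[0,0,0,0,0,0,-0.1],[0,0,0,0,0,0,-0.28],[0,0,0,0,0,0,-0.28],[0,0,0,0,0,0,-0.28]],
  ],
)

```text
time_s: 11.1
ee_pos: [0.5403, -0.1638, 0.0355]
eef_rot: [-3.141, 0.0, 0.416]
force: [0.1, 0.6, -0.3]
grip_width: 0.0601
grip_force: 0.0
```

```bash
python3 f.py
```

```text
along 0.3 across 0.0 up 0.1 tcp cradle -9.91 1.55 35.56 moment [-0.03 -0.01  0.06] t 11.25 0.06032101948529965
```

arm_command(
  plan=[
    [[0,0,-5,0,0,0,-0.28],[0,0,-20,0,0,0,-0.28],[0,0,-40,0,0,0,-0.28],[0,0,-60,0,0,0,-0.28],[-3,0,-76,0,0,0,-0.28],[-15,0,-84,0,0,0,-0.28],[-40,0,-85,0,0,0,-0.28],[-70,0,-85,0,0,0,-0.28],[-95,0.4,-85,0,0,0,-0.28],[-110,0.4,-85,0,0,0,-0.28],[-114.6,0.4,-85,0,0,0,-0.28],[-114.6,0.4,-85,0,0,0,-0.28]],
  ],
)

```text
time_s: 12.45
ee_pos: [0.4357, -0.2108, 0.121]
eef_rot: [3.141, -0.0, 0.415]
force: [0.8, 0.5, 0.1]
grip_width: 0.0603
grip_force: 0.0
```

```bash
python3 f.py
python3 - <<'E'
from h import *
th=np.radians(23.8); o=np.array([550.1,-161.3])
for n,sl in(('scene',(slice(150,310),slice(230,430))),):
    im,d,i=cam(n); cv2.imwrite('pics/scene3.png',cv2.resize(im[sl],None,fx=3,fy=3,interpolation=cv2.INTER_CUBIC))
    P=pts(d,i).reshape(-1,3)*1000; e=P[:,:2]-o; x=e@[np.cos(th),np.sin(th)]; y=e@[-np.sin(th),np.cos(th)]
    k=(abs(x)<80)&(abs(y)<30)&(P[:,2]>60)&(P[:,2]<90); print(np.percentile(x[k],[1,99]),P[k,2].max(),np.median(y[k]))
E
```

```text
along 0.0 across 0.0 up 0.1 tcp cradle -123.86 1.03 120.64 moment [-0.02 -0.02 -0.04] t 12.6 0.06004935327777551
[-75.59732371  59.9531135 ] 79.92458752834186 12.657477598320842
```

View pics/scene3.png

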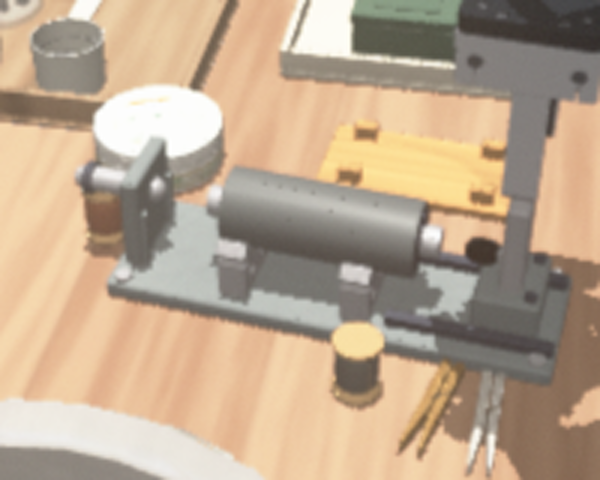

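The scene view shows the roller level in both rests, its journals at crop px (215,200) and (432,238), with a gap before the nose (483,248). The gripper is above the fin. I descend and grip it.

arm_command(
  plan=[
    [[0,0,5,0,0,0,-0.28],[0,0,18,0,0,0,-0.28],[0,0,34,0,0,0,-0.28],[0,0,48,0,0,0,-0.28],[0,0,56,0,0,0,-0.28],[0,0,58,0,0,0,-0.28],[0,0,58,0,0,0,0.3],[0,0,58,0,0,0,0.6],[0,0,58,0,0,0,0.6],[0,0,58,0,0,0,0.6],[0,0,58,0,0,0,0.6],[0,0,58,0,0,0,0.6]],
  ],
  squeeze=45,
)

```text
time_s: 13.85
ee_pos: [0.4359, -0.2106, 0.063]
eef_rot: [3.141, -0.0, 0.416]
force: [-0.1, 1.0, 4.6]
grip_width: 0.0302
grip_force: 45.0
```

```bash
python3 f.py
```

```text
along -1.0 across 1.8 up 5.7 tcp cradle -124.39 0.94 63.0 moment [0.24 0.27 0.05] t 14.0 0.02985601299122675
```

arm_command(
  plan=[
    [[1,0,0,0,0,0,0.6],[2,0,0,0,0,0,0.6],[4,0,0,0,0,0,0.6],[6,0,0,0,0,0,0.6],[8,0,0,0,0,0,0.6],[9,0,0,0,0,0,0.6],[9,0,0,0,0,0,0.6]],
  ],
)

```text
time_s: 14.7
ee_pos: [0.4434, -0.2073, 0.063]
eef_rot: [-3.142, 0.001, 0.416]
force: [-8.6, -1.5, 9.4]
grip_width: 0.0297
grip_force: 45.0
```

```bash
python3 f.py
```

```text
along -8.8 across 2.4 up 9.4 tcp cradle -116.15 0.96 62.98 moment [-0.2   1.33  0.07] t 14.85 0.029491779740469286
```

arm_command(
  plan=[
    [[1,0,0,0,0,0,0.6],[2,0,0,0,0,0,0.6],[3,0,0,0,0,0,0.6],[4,0,0,0,0,0,0.6],[5,0,0,0,0,0,0.6],[6,0,0,0,0,0,0.6],[7,0,0,0,0,0,0.6],[8,0,0,0,0,0,0.6],[9,0,0,0,0,0,0.6]],
  ],
)

```text
time_s: 15.75
ee_pos: [0.4513, -0.2038, 0.063]
eef_rot: [-3.141, 0.002, 0.416]
force: [-11.3, -2.1, 12.1]
grip_width: 0.0294
grip_force: 45.0
```

```bash
python3 f.py
```

```text
along -11.0 across 2.4 up 10.7 tcp cradle -107.43 0.95 63.01 moment [-0.4   1.67 -0.  ] t 15.9 0.029853998392207724
```

arm_command(
  plan=[
    [[0.8,0,0,0,0,0,0.6],[1.6,0,0,0,0,0,0.6],[2.5,0,0,0,0,0,0.6],[2.5,0,0,0,0,0,0.6]],
  ],
)

```text
time_s: 16.3
ee_pos: [0.4537, -0.2028, 0.063]
eef_rot: [-3.141, 0.002, 0.416]
force: [-10.6, -1.6, 10.8]
grip_width: 0.0298
grip_force: 45.0
```

arm_command(
  plan=[
    [[0.8,0,0,0,0,0,0.6],[1.6,0,0,0,0,0,0.6],[2.5,0,0,0,0,0,0.6],[2.5,0,0,0,0,0,0.6]],
  ],
)

```text
time_s: 16.7
ee_pos: [0.4559, -0.2017, 0.063]
eef_rot: [-3.141, 0.002, 0.416]
force: [-10.8, -2.6, 10.0]
grip_width: 0.0299
grip_force: 45.0
```

arm_command(
  plan=[
    [[0.8,0,0,0,0,0,0.6],[1.6,0,0,0,0,0,0.6],[2.5,0,0,0,0,0,0.6],[2.5,0,0,0,0,0,0.6]],
  ],
)

```text
time_s: 17.1
ee_pos: [0.4583, -0.2007, 0.063]
eef_rot: [-3.141, 0.002, 0.416]
force: [-11.7, -2.2, 9.1]
grip_width: 0.0297
grip_force: 45.0
```

arm_command(
  plan=[
    [[0.8,0,0,0,0,0,0.6],[1.6,0,0,0,0,0,0.6],[2.5,0,0,0,0,0,0.6],[2.5,0,0,0,0,0,0.6]],
  ],
)

```text
time_s: 17.5
ee_pos: [0.4605, -0.1998, 0.063]
eef_rot: [-3.141, 0.002, 0.416]
force: [-11.0, -2.4, 10.1]
grip_width: 0.03
grip_force: 45.0
```

arm_command(
  plan=[
    [[0.8,0,0,0,0,0,0.6],[1.6,0,0,0,0,0,0.6],[2.5,0,0,0,0,0,0.6],[2.5,0,0,0,0,0,0.6]],
  ],
)

```text
time_s: 17.9
ee_pos: [0.4628, -0.1987, 0.063]
eef_rot: [-3.141, 0.002, 0.416]
force: [-11.5, -2.8, 10.9]
grip_width: 0.0299
grip_force: 45.0
```

arm_command(
  plan=[
    [[0.8,0,0,0,0,0,0.6],[1.6,0,0,0,0,0,0.6],[2.5,0,0,0,0,0,0.6],[2.5,0,0,0,0,0,0.6]],
  ],
)

```text
time_s: 18.3
ee_pos: [0.4651, -0.1977, 0.063]
eef_rot: [-3.141, 0.002, 0.416]
force: [-11.8, -1.6, 10.6]
grip_width: 0.0297
grip_force: 45.0
```

arm_command(
  plan=[
    [[0.8,0,0,0,0,0,0.6],[1.6,0,0,0,0,0,0.6],[2.5,0,0,0,0,0,0.6],[2.5,0,0,0,0,0,0.6]],
  ],
)

```text
time_s: 18.7
ee_pos: [0.4673, -0.1967, 0.063]
eef_rot: [-3.141, 0.002, 0.416]
force: [-11.1, -2.4, 10.6]
grip_width: 0.03
grip_force: 45.0
```

arm_command(
  plan=[
    [[0.8,0,0,0,0,0,0.6],[1.6,0,0,0,0,0,0.6],[2.5,0,0,0,0,0,0.6],[2.5,0,0,0,0,0,0.6]],
  ],
)

```text
time_s: 19.1
ee_pos: [0.4697, -0.1957, 0.063]
eef_rot: [-3.141, 0.002, 0.416]
force: [-12.4, -1.6, 10.9]
grip_width: 0.0296
grip_force: 45.0
```

arm_command(
  plan=[
    [[0.8,0,0,0,0,0,0.6],[1.6,0,0,0,0,0,0.6],[2.5,0,0,0,0,0,0.6],[2.5,0,0,0,0,0,0.6]],
  ],
)

```text
time_s: 19.5
ee_pos: [0.4719, -0.1947, 0.063]
eef_rot: [-3.141, 0.002, 0.416]
force: [-11.0, -1.5, 10.4]
grip_width: 0.0298
grip_force: 45.0
```

arm_command(
  plan=[
    [[0.8,0,0,0,0,0,0.6],[1.6,0,0,0,0,0,0.6],[2.5,0,0,0,0,0,0.6],[2.5,0,0,0,0,0,0.6]],
  ],
)

```text
time_s: 19.9
ee_pos: [0.4742, -0.1937, 0.063]
eef_rot: [-3.141, 0.002, 0.416]
force: [-11.6, -2.3, 10.1]
grip_width: 0.0297
grip_force: 45.0
```

arm_command(
  plan=[
    [[0.8,0,0,0,0,0,0.6],[1.6,0,0,0,0,0,0.6],[2.5,0,0,0,0,0,0.6],[2.5,0,0,0,0,0,0.6]],
  ],
)

```text
time_s: 20.3
ee_pos: [0.4765, -0.1927, 0.063]
eef_rot: [-3.141, 0.002, 0.416]
force: [-11.2, -1.9, 10.4]
grip_width: 0.03
grip_force: 45.0
```

arm_command(
  plan=[
    [[0.8,0,0,0,0,0,0.6],[1.6,0,0,0,0,0,0.6],[2,0,0,0,0,0,0.6],[2,0,0,0,0,0,0.6]],
  ],
)

```text
time_s: 20.7
ee_pos: [0.478, -0.192, 0.063]
eef_rot: [-3.141, 0.003, 0.416]
force: [-15.3, -3.2, 12.9]
grip_width: 0.0298
grip_force: 45.0
```

```bash
python3 f.py
python3 - <<'E'
from h import *
im,d,i=cam('scene'); cv2.imwrite('pics/scene4.png',cv2.resize(im[150:310,230:430],None,fx=3,fy=3,interpolation=cv2.INTER_CUBIC))
E
```

```text
along -14.6 across 3.3 up 12.5 tcp cradle -78.43 1.02 62.98 moment [-0.59  2.3   0.07] t 20.85 0.02990200583340132
```

View pics/scene4.png

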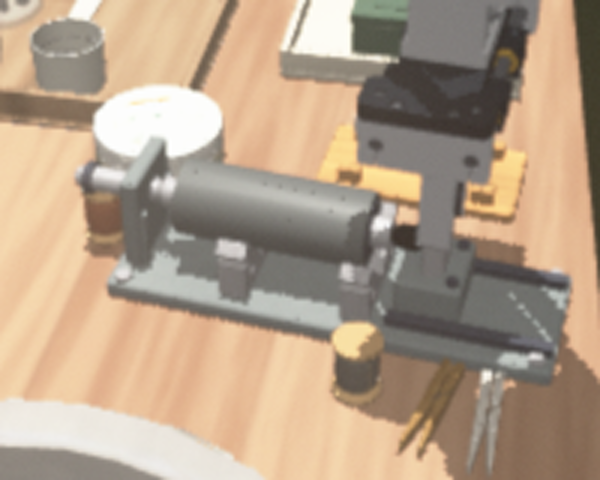

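The picture shows the roller against the bolt (left journal at crop px (163,188)) and the nose on its other end (403,236). The force has started to rise, so I squeeze in small steps.

arm_command(
  plan=[
    [[0.4,0,0,0,0,0,0.6],[0.8,0,0,0,0,0,0.6],[0.8,0,0,0,0,0,0.6]],
  ],
)

```text
time_s: 21.2
ee_pos: [0.4785, -0.1918, 0.063]
eef_rot: [-3.141, 0.003, 0.416]
force: [-17.9, -4.2, 13.5]
grip_width: 0.03
grip_force: 45.0
```

```bash
python3 f.py
```

```text
along -17.0 across 3.2 up 13.0 tcp cradle -77.81 1.01 63.0 moment [-0.78  2.52 -0.  ] t 21.35 0.0294795152875776
```

arm_command(
  plan=[
    [[0.4,0,0,0,0,0,0.6],[0.8,0,0,0,0,0,0.6],[0.8,0,0,0,0,0,0.6]],
  ],
)

```text
time_s: 21.65
ee_pos: [0.4791, -0.1915, 0.063]
eef_rot: [-3.141, 0.004, 0.416]
force: [-19.1, -4.7, 13.9]
grip_width: 0.0297
grip_force: 45.0
```

```bash
python3 f.py
```

```text
along -18.4 across 2.9 up 14.1 tcp cradle -77.19 1.03 62.98 moment [-0.88  2.8   0.  ] t 21.8 0.029830256088756963
```

About 18.5 N at the hand, so it is well pinched. I relieve the arm slightly, open and rise.

arm_command(
  plan=[
    [[-0.4,0,0,0,0,0,0.6],[-0.8,0,0,0,0,0,0.6],[-0.8,0,0,0,0,0,0.2],[-0.8,0,0,0,0,0,-0.28],[-0.8,0,0,0,0,0,-0.28],[-0.8,0,0,0,0,0,-0.28],[-0.8,0,0,0,0,0,-0.28]],
  ],
)

```text
time_s: 22.5
ee_pos: [0.48, -0.191, 0.0626]
eef_rot: [-3.141, 0.0, 0.416]
force: [0.2, -0.7, -0.3]
grip_width: 0.0596
grip_force: 0.0
```

```bash
python3 f.py
```

```text
along 0.3 across 0.2 up 0.1 tcp cradle -76.2 1.08 62.62 moment [-0.04 -0.02 -0.03] t 22.65 0.06043621750029657
```

arm_command(
  plan=[
    [[0,0,-5,0,0,0,-0.28],[0,0,-20,0,0,0,-0.28],[0,0,-40,0,0,0,-0.28],[0,0,-65,0,0,0,-0.28],[-5,5,-90,0,0,0,-0.28],[-25,25,-105,0,0,0,-0.28],[-50,55,-110,0,0,0,-0.28],[-70,80,-110,0,0,0,-0.28],[-80,95,-110,0,0,0,-0.28],[-80,100,-110,0,0,0,-0.28],[-80,100,-110,0,0,0,-0.28]],
  ],
)

```text
time_s: 23.75
ee_pos: [0.4475, -0.3146, 0.1724]
eef_rot: [-3.141, 0.0, 0.415]
force: [0.5, -0.3, -0.4]
grip_width: 0.0602
grip_force: 0.0
```

Run:
```python
from h import *
th=np.radians(23.8); o=np.array([550.1,-161.3])
im,d,i=cam('top'); P=pts(d,i).reshape(-1,3)*1000; e=P[:,:2]-o; x=e@[np.cos(th),np.sin(th)]; y=e@[-np.sin(th),np.cos(th)]; z=P[:,2]
k=(x<-50)&(x>-160)&(abs(y)<40)&(z>88)&(z<106); print('fin',np.percentile(x[k],[3,50,97]))
k=(x<90)&(x>-60)&(abs(y)<15)&(z>68)&(z<84); print('roller',np.percentile(x[k],[1,50,99]),z[k].max())
cv2.imwrite('pics/top4.png',cv2.resize(im[110:310,240:430],None,fx=3,fy=3,interpolation=cv2.INTER_CUBIC)); print(ctrl.get_obs()['force'])
```

```text
fin [-83.99316987 -77.68411891 -71.3141813 ]
roller [-38.9519925   19.16348269  79.66517527] 82.6711124535473
[-0.52289369  0.99254968 -0.64000305]
```

View pics/top4.png

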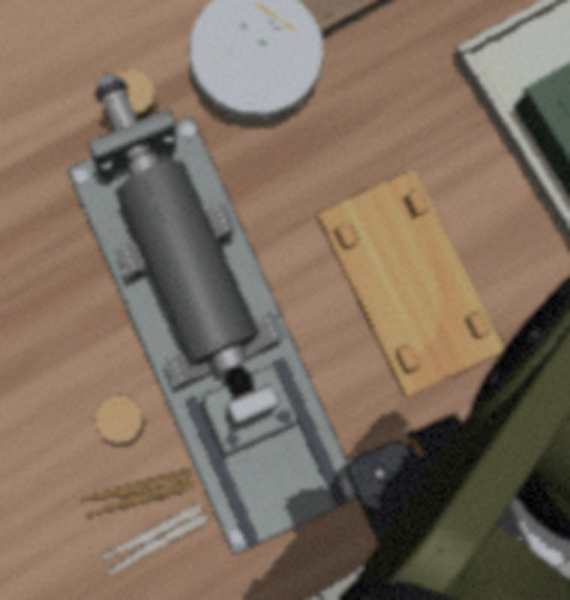

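The roller lies in the rests between the bolt (crop px (142,160)) and the nose (238,380). The fin has held its place at cradle x ≈ -77.5, the bystanders are where they were, and the hand is clear.

```bash
python3 -c "
from station import ctrl
print(ctrl.hand_in())"
```

```text
the job is handed in; nothing more can be done
None
```

The roller is seated in the V rests and pinched between the clamp nose and the stop bolt (peak push felt at the hand about 19–20 N, an estimated 10 N on the roller); the hand is clear and the job was handed in at about 24 s of the 51 s allowed, with no verdict shown.

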